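# Load the label-roll dispenser in order

### The arm

A 6-joint arm with a two-finger parallel gripper is mounted at the origin on a cart in front of the work surface, level with it; the furniture and walls round the work are solid. World frame = base frame: x ahead of the robot, y to its left, z up, the work surface at z = 0. Lengths are in mm, angles in rad, forces in N, time in s.
With the tool pointing down it reaches from about 300 to 775 mm from the base axis. Payload 14.6 kg.
Tool frame: the origin (TCP) lies on the centre line of the jaws, within the pads' length; the fingertips stand 11 mm ahead of it and the grasp point (between the pads) lies 8 mm behind it; x points along the fingers, y is the direction in which the jaws open and shut, and the axes are right-handed (so a half turn about x gives the same grasp; the last joint's range is limited). The gripper opens to 94 mm and grips with 3 to 60 N. Pads are 16 mm wide; open, the fingers measure 119 mm over their backs; the gripper's body (75 mm by 177 mm) begins 78 mm behind the grasp point.
Start: joints at [1.281, 0.3, 1.521, -0, 1.321, -0.067], TCP at [121.527, 536.396, 216.446] pointing down, gripper open.
Joint ranges: [-3.03, 3.03], [-0.79, 2.21], [0.23, 2.52], [-1.04, 4.18], [0, 3.07], [-2.55, 2.55]. Speed limits (rad/s): [2.22, 2.22, 2.57, 3.14, 3.14, 3.14].

### API

Orientations are given as [roll, pitch, yaw] about the fixed x, y, z axes, in that order (R = Rz(yaw) Ry(pitch) Rx(roll)).
In Python, from cell import manip gives the robot as it stands.
- The arm moves only by the shell command python3 -m handwheel 'ROWS' [OPENING] [FORCE]. ROWS is JSON, a list of rows, each a list of 2 entries, a list of its own where there are three numbers: the shift along the tool's x, y, z in mm, then the turn about the tool's x in rad. In form: [[[x, y, z], spin], ...]. A call has exactly 10 rows; each row shifts and turns the commanded pose from where the row before left it, along the tool's axes as they then stand; what a row does not reach is not made up. A row lasts 1/8 s, in which the tool goes at most 62.5 mm and 10.7 degrees, less where a joint would pass 70% of its speed; a pose out of reach is approached as far as the arm can. A call with a gripper value outside its range is refused whole. OPENING is the closure in counts, from 0 (fully open) to 255 (shut), set as the call begins (- or left out, the last holds). The fingers move at their own pace and stop on an object; FORCE is the grip in N (left out, the last holds). Time passes only in rows, so rows that do not move let the fingers close, or fill a call up. It gives the time, the measured TCP pose, the force and the opening at its end, in the units of the state.
- manip.read_state(): the state, without advancing time (a new reading comes with each control period).
- manip.camera(name): name is "side" or "top" or "wrist"; returns a dict with "pixels" (400x640x3 uint8, red, green, blue), "z_map" (400x640 float32, mm along the optical axis (not along the pixel's ray), 0 where there is no reading), "mtx" (3x3 intrinsics, pixels), "xyz" and "orientation" of the camera in the world. Camera axes: x right, y up, looking along -z (the intrinsics and any distortion apply to the point x, -y, -z); pixel columns grow to the right and rows downward; lengths in mm; the calibration is good to about 2 mm. A picture is of the moment at which its call begins.
- manip.sign_off(): hands the job in, once; it reports no verdict.
Trained networks look in the newest picture that a camera, given by its name, has taken for a name from the list of things; names that differ only in an ending like _2 or _b are one class to them, and where a whole thing is asked for, a point or a joint stands for the part that bears it (a point fixed in the world has none). Each returns a list of dicts, best first, with "confidence" (0 to 1); they miss things now and then, are a little off and sometimes report something else, mostly with a low value. They report only what shows in the picture. A call takes as long as a camera call. They do not tell look-alikes from the thing itself.
- manip.cut_out(target, camera): "region" (400x640 bool, what is visible of it) and "centre" ([column, row] in pixels, amid what is visible of it).
The state is a dict: "clock": time; "joints": joint angles; "qd": joint speeds; "effort": joint torques, N m; "eef_pos": TCP position; "eef_rot": TCP orientation; "wrist_force": force on the tool from outside, world axes, zero at the start; "moment": the same for the moment, N m; "finger_gap": finger opening in mm.
Only numpy, scipy, OpenCV 4.12 (cv2) and the standard library are available. Lean on these libraries where they do the work, as an engineer would, in place of code of your own. Each camera call takes 0.05 s, during which the arm holds its last target. There are 200 camera calls.

### The job

Load the sloping roll dispenser with the two white label rolls that stand on edge in the wooden stand, one by one: first the larger roll, let it roll down to the stop at the low end, then the smaller one, so that it comes to rest against the back of the larger. Both must stand on edge in the lane, ready to be taken out in that order; leave the wide cream roll lying on the desk where it is.

Things in the scene. Friction and masses are not known exactly. Their poses are not given: they have to be found in the camera images.
- dispenser: Fixed aluminium dispenser, 240 x 66 mm; origin: centre of its underside on the desk; x runs up the lane, from the outlet end with a 38 mm stop (x -105 mm) to the rear (x +113), y across, z up. Lane floor at z = 35 mm + 0.14 x, 52 mm wide; side rails 18 mm above it, flared to 62. A roll set on edge in it, axle along y, rolls down by itself. Rest centres: large x -69, z 67; small x +8, z 72. Load at x +45.
- large_roll_mid (a point): Larger white label roll, 84 mm diameter, 38 mm wide, 0.16 kg, solid disc with flat faces. Point: its centre, about 56 mm above the desk; z axis = its axle, level. It stands on edge in one of two equal seats, 130 mm apart in line, of a low fixed wooden stand (250 x 56 mm, seat blocks 25 mm high, axles across it); which seat varies. Grip across the 38 mm from above.
- small_roll_mid (a point): Smaller white label roll, 72 mm diameter, 30 mm wide, 0.16 kg, solid disc with flat faces. Point: its centre, about 48 mm above the desk; z axis = its axle, level. It stands on edge in the other seat of the wooden stand, axle parallel to the larger roll's. Grip across the 30 mm from above.
- wide_roll_mid (a point): Bystander: wide cream label roll, 100 mm diameter, 55 mm high, lying flat on the desk behind the work; this point is its centre. It does not belong in the dispenser; leave it where it lies.
There are look-alikes about, which are no part of the job. Leave any black or turquoise look-alike of the part that bears large_roll_mid alone.

How it is judged (in metres and radians):
On the way:
1. the larger roll stands on edge at the stop of the lane, let go, with the smaller roll not yet in the dispenser (x of large_roll_mid in the frame of dispenser between -0.081 and -0.057 m and y of large_roll_mid in the frame of dispenser between -0.02 and 0.02 m and z of large_roll_mid in the frame of dispenser between 0.055 and 0.079 m and angle between large_roll_mid's own z axis and vertical between 1.22 and 1.92 rad and linear speed of large_roll below 0.03 m/s and contact force between the fingers and large_roll below 0.1 N and not (x of small_roll_mid in the frame of dispenser between -0.13 and 0.13 m and y of small_roll_mid in the frame of dispenser between -0.05 and 0.05 m and z of small_roll_mid in the frame of dispenser below 0.12 m)), for 0.2 s.
At the end, for the whole second after the job is handed in: Both rolls stand on edge (axle within 20 degrees of level) at rest in the lane, the larger at the stop at the low end and the smaller right behind it, each centre within 12 mm of its resting place along the lane and in height and within 20 mm of the lane's middle (x of large_roll_mid in the frame of dispenser between -0.081 and -0.057 m and y of large_roll_mid in the frame of dispenser between -0.02 and 0.02 m and z of large_roll_mid in the frame of dispenser between 0.055 and 0.079 m and angle between large_roll_mid's own z axis and vertical between 1.22 and 1.92 rad and x of small_roll_mid in the frame of dispenser between -0.004 and 0.02 m and y of small_roll_mid in the frame of dispenser between -0.02 and 0.02 m and z of small_roll_mid in the frame of dispenser between 0.0603 and 0.0843 m and angle between small_roll_mid's own z axis and vertical between 1.22 and 1.92 rad and linear speed of each of large_roll, small_roll below 0.03 m/s); the robot touches nothing.
It fails at once if the wide cream roll is moved by more than 30 mm (distance of wide_roll_mid from where it was at the start of the episode above 0.03 m).
It also fails if it takes over 64 s, if anything falls off the work surface, if the arm or the gripper's body presses on something with over 40 N, if the wrist force passes 120 N, or if a joint passes its speed limit or range.

## Working session

There is one attempt and no reset: what is moved stays moved. The work goes in short steps, Python scripts to look and compute and a shell command to move; the robot and the scene stay as the last step left them, time stands still between calls to the robot, and variables do not carry over. Pictures are saved under pics/ and viewed, about 8 in all and at most 12, crops included, and the job is handed in when it is done.

```bash
ls; mkdir -p pics; cat > h.py <<'E'
import numpy as np, cv2
from cell import manip
from scipy.spatial.transform import Rotation as R
def rot(o): return R.from_euler('xyz',np.array(o,float)).as_matrix() if np.size(o)==3 else np.array(o)
def cloud(c):
    z=c['z_map'].astype(float); K=np.array(c['mtx']); v,u=np.indices(z.shape)
    p=np.stack([(u-K[0,2])/K[0,0]*z,-(v-K[1,2])/K[1,1]*z,-z],-1)
    w=p@rot(c['orientation']).T+np.array(c['xyz']); w[z==0]=np.nan
    return w
def save(c,n): cv2.imwrite('pics/'+n,np.ascontiguousarray(c['pixels'][:,:,::-1]))
E
python3 - <<'E'
from h import *
print(manip.read_state())
for cam in ['top','side']:
    c=manip.camera(cam); save(c,cam+'1.png'); w=cloud(c); np.save(cam+'.npy',w)
    print(cam,c['xyz'],c['orientation'],c['mtx'])
    for t in ['dispenser','large_roll_mid','small_roll_mid','wide_roll_mid']:
        for d in manip.cut_out(t,cam)[:4]:
            p=w[d['region']]; p=p[~np.isnan(p[:,0])]
            print(t,round(d['confidence'],2),np.round(d['centre']),len(p),np.round(np.median(p,0)),np.round(np.percentile(p,2,axis=0)),np.round(np.percentile(p,98,axis=0)))
E
```

```text
pics
{'clock': 0.0, 'joints': array([ 1.28140266e+00,  3.00473072e-01,  1.52158108e+00,  8.93693486e-06,
        1.32071433e+00, -6.66142046e-02]), 'qd': array([ 0.00104758,  0.00094298,  0.0011467 ,  0.00013601, -0.00063332,
        0.00222962]), 'effort': array([-3.65784181e-03, -5.31797254e+01, -3.52743888e+01,  7.06721703e-02,
        2.42871634e-02,  1.84582700e-05]), 'eef_pos': array([121.45331628, 536.16204292, 215.88524893]), 'eef_rot': array([-1.64477228,  1.56962047, -1.86755396]), 'wrist_force': array([-0.06395216,  0.32995395, -0.0896567 ]), 'moment': array([0.00543888, 0.04065243, 0.00346573]), 'finger_gap': 94.49698093342965}
top [ 329.0490125    42.24624227 1193.35834206] [ 2.03902844e-01  5.80916855e-04 -1.63151432e+00] [[489.14543039   0.         327.60105939]
 [  0.         489.14543039 206.92268494]
 [  0.           0.           1.        ]]
dispenser 0.66 [387. 206.] 2976 [ 565. -120.   39.] [ 452. -160.    3.] [677. -79.  66.]
large_roll_mid 0.88 [236. 302.] 775 [357. 240.  76.] [319. 225.  15.] [397. 264.  87.]
large_roll_mid 0.79 [299. 195.] 573 [587.  95.  79.
[... 699 characters left out ...]
large_roll_mid 0.96 [288. 160.] 748 [504. 194.  69.] [467. 190.   4.] [544. 294.  99.]
large_roll_mid 0.91 [330. 181.] 740 [587.  84.  57.] [552.  67.   5.] [633. 111.  85.]
large_roll_mid 0.88 [286. 194.] 726 [451.  85.  60.] [426.  59.   8.] [485. 126.  85.]
large_roll_mid 0.67 [235. 202.] 874 [320. 114.  57.] [281.  92.   6.] [361. 140.  85.]
small_roll_mid 0.83 [330. 155.] 473 [634. 199.  59.] [602. 194.  22.] [668. 225.  85.]
small_roll_mid 0.56 [290. 162.] 742 [505. 194.  69.] [467. 190.  17.] [544. 229.  99.]
wide_roll_mid 0.89 [408. 191.] 1229 [775. -22.  54.] [739. -53.   1.] [829.  43.  58.]
wide_roll_mid 0.5 [356. 242.] 3308 [ 563. -124.   35.] [ 451. -163.    4.] [676. -79.  65.]
```

View pics/top1.png

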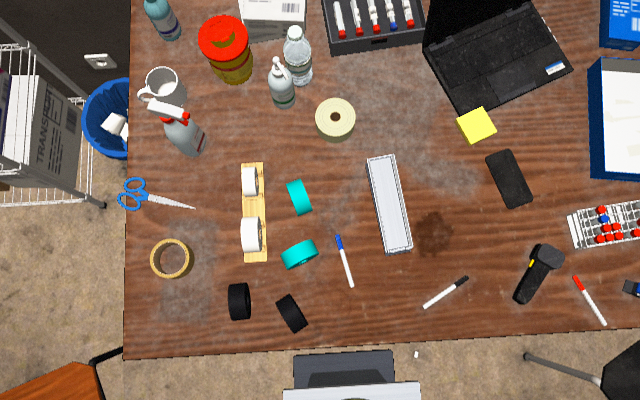

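View pics/side1.png

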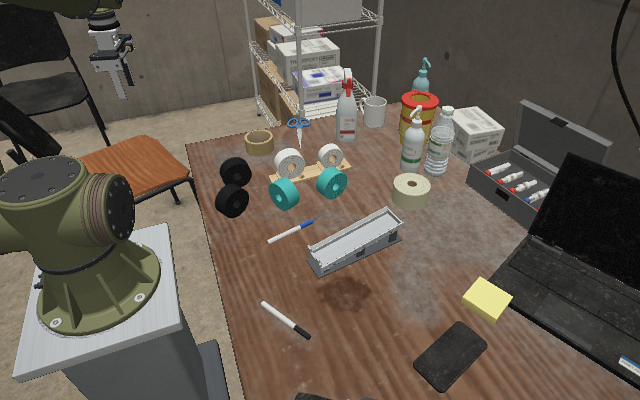

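The top view shows the white rolls on the stand, the larger at (251,234) and the smaller at (249,181). Two turquoise and two black look-alikes sit to the right and below. The dispenser is at (388,203), and the side view suggests its low end faces the robot. The wide cream roll is at (335,120). Next I fit the poses.

```bash
python3 - <<'E'
from h import *
from scipy.optimize import least_squares
T=np.load('top.npy').reshape(-1,3);S=np.load('side.npy').reshape(-1,3)
def box(P,c,hx,hy,z0,z1): 
    m=(abs(P[:,0]-c[0])<hx)&(abs(P[:,1]-c[1])<hy)&(P[:,2]>z0)&(P[:,2]<z1); return P[m]
for n,P in [('T',T),('S',S)]:
    d=box(P,(564,-120),140,60,8,90); r=cv2.minAreaRect(d[:,:2].astype(np.float32)); print(n,'disp',r)
    # lane floor
    a=np.deg2rad(r[2]); 
    w,h=r[1]; ang=a if w>h else a+np.pi/2; ex=np.array([np.cos(ang),np.sin(ang)]); ex*=np.sign(ex[0]); ey=np.array([-ex[1],ex[0]])
    q=np.c_[(d[:,:2]-r[0])@ex,(d[:,:2]-r[0])@ey,d[:,2]]
    print(' yaw',np.arctan2(ex[1],ex[0]))
    for x in range(-115,120,23):
        for lo,hi in [(-18,18),(26,34),(-34,-26)]:
            s=q[(abs(q[:,0]-x)<10)&(q[:,1]>lo)&(q[:,1]<hi)]
            print('  ',x,len(s),np.round(np.median(s[:,2]),1) if len(s) else '',end='|')
    print()
    s=box(P,(570,215),150,60,8,30); print(n,'stand',cv2.minAreaRect(s[:,:2].astype(np.float32)))
    for c,rad in [((505,210),42),((634,209),36)]:
        b=box(P,c,50,35,32,110); 
        print(n,'roll',c,len(b),cv2.minAreaRect(b[:,:2].astype(np.float32)),'pct',np.round(np.percentile(b,[1,50,99],axis=0),1).tolist())
E
```

```text
T disp ((566.9432983398438, -132.37677001953125), (234.14393615722656, 94.27217102050781), 7.757550239562988)
 yaw 0.13539479356924902
   -115 55 44.7|   -115 11 57.4|   -115 0 |   -92 133 23.0|   -92 25 22.5|   -92 0 |   -69 134 26.7|   -69 28 25.7|   -69 0 |   -46 131 29.4|   -46 26 29.0|   -46 0 |   -23 136 33.0|   -23 25 33.2|   -23 0 |   0 135 36.6|   0 29 34.9|   0 0 |   23 132 39.3|   23 26 38.8|   23 0 |   46 130 43.0|   46 28 41.2|   46 0 |   69 133 45.9|   69 26 45.4|   69 0 |   92 128 49.0|   92 26 48.5|   92 0 |   115 94 53.4|   115 20 53.5|   115 0 |
T stand ((582.0185546875, 228.15338134765625), (263.9721984863281, 89.6712646484375), 0.37214750051498413)
T roll (505, 210) 705 ((509.702880859375, 210.66983032226562), (82.98900604248047, 38.70360565185547), 0.5346028804779053) pct [[468.7, 191.7, 37.6], [504.5, 207.4, 91.6], [549.3, 229.0, 102.0]]
T roll (634, 209) 445 ((639.2467041015625, 211.85321044921875), (31.023271560668945, 71.57506561279297), 89.5726547241211) pct [[604.4, 196.6, 35.8], [632.0, 208.8, 78.8], [673.0, 226.0, 88.1]]
S disp ((563.82861328125, -119.940
[... 383 characters left out ...]
   23 53 49.6|   23 43 43.4|   46 105 41.8|   46 48 53.9|   46 44 46.7|   69 101 45.3|   69 50 57.5|   69 38 50.3|   92 88 48.9|   92 50 59.9|   92 50 51.3|   115 88 54.2|   115 22 64.4|   115 22 55.0|
S stand ((572.4571533203125, 210.03131103515625), (250.67005920410156, 59.27153778076172), 0.6806795597076416)
S roll (505, 210) 666 ((506.37017822265625, 209.86656188964844), (43.989967346191406, 82.88127899169922), 89.6271743774414) pct [[466.0, 189.5, 33.4], [503.8, 194.0, 74.0], [545.0, 229.1, 100.2]]
S roll (634, 209) 418 ((636.315673828125, 211.5926055908203), (35.87007141113281, 70.16959381103516), 89.52039337158203) pct [[601.7, 194.0, 33.1], [632.9, 199.6, 62.8], [670.2, 225.8, 85.8]]
```

```bash
cat >> h.py <<'E'
def plan(*targets):
    "targets: (x,y,z,yaw of jaw axis measured from world y); prints successive tool-frame shifts and spins (shift first, then spin)"
    s=manip.read_state(); p=np.array(s['eef_pos']); M=rot(s['eef_rot'])
    print('t',s['clock'],'pos',np.round(p,1),'gap',round(s['finger_gap'],1),'F',np.round(s['wrist_force'],1),'x',np.round(M[:,0],3),'y',np.round(M[:,1],3),'q6',round(s['joints'][5],2))
    for t in targets:
        t=np.array(t,float); d=M.T@(t[:3]-p)
        y=np.array([-np.sin(t[3]),np.cos(t[3]),0]); yt=M.T@y; sp=np.arctan2(yt[2],yt[1])
        sp=(sp+np.pi/2)%np.pi-np.pi/2
        print('shift',np.round(d,1),'spin',round(sp,3)); M=M@R.from_rotvec([sp,0,0]).as_matrix(); p=t[:3]
E
python3 - <<'E'
from h import *
plan((507,210,180,.01),(507,210,56,.01),(507,210,180,.01),(608.6,-114,180,.137),(608.6,-114,90,.137))
c=np.array([564,-120]);ex=np.array([np.cos(.137),np.sin(.137)]);ey=np.array([-ex[1],ex[0]])
for n in ['top','side']:
    P=np.load(n+'.npy').reshape(-1,3); q=np.c_[(P[:,:2]-c)@ex,(P[:,:2]-c)@ey,P[:,2]]
    m=(abs(q[:,0])<95)&(abs(q[:,1])<45)&(q[:,2]>5)
    q=q[m]; h=q[:,2]-(35+.14*q[:,0])
    for y in range(-44,46,4):
        k=abs(q[:,1]-y)<2; print(y,k.sum(),np.round(np.percentile(h[k],[10,50,90])) if k.any() else '',end=' ; ')
    print()
E
```

```text
t 0.5 pos [121.5 536.4 216.4] gap 94.0 F [0.  0.2 0.1] x [-0. -0. -1.] y [ 0.221  0.975 -0.   ] q6 -0.07
shift [  36.4 -233.1  448.1] spin -0.233
shift [124.   0.   0.] spin 0.0
shift [-124.   -0.   -0.] spin 0.0
shift [   0.  -325.    98.4] spin -0.127
shift [90.  0.  0.] spin 0.0
-44 2 [-20. -20. -20.] ; -40 0  ; -36 5 [14. 14. 15.] ; -32 139 [13. 18. 21.] ; -28 205 [ 4. 12. 17.] ; -24 153 [-2.  1.  8.] ; -20 135 [-3.  0.  4.] ; -16 125 [-2.  0.  3.] ; -12 130 [-2.  0.  3.] ; -8 137 [-3.  0.  4.] ; -4 125 [-3.  0.  3.] ; 0 126 [-3.  1.  3.] ; 4 132 [-2.  1.  4.] ; 8 125 [-2.  0.  3.] ; 12 133 [-3.  0.  3.] ; 16 128 [-2.  0.  4.] ; 20 128 [-2. -0.  3.] ; 24 91 [-2.  1.  4.] ; 28 150 [-36.  10.  15.] ; 32 173 [-33.  18.  21.] ; 36 14 [-36.  19.  22.] ; 40 6 [-31. -27. -23.] ; 44 4 [-41. -28. -18.] ; 
-44 0  ; -40 0  ; -36 8 [20. 21. 22.] ; -32 218 [-34.  13.  20.] ; -28 323 [-32.   0.   8.] ; -24 145 [-37. -23. -14.] ; -20 85 [-38. -24.   2.] ; -16 149 [-35.  -0.   2.] ; -12 142 [-36.   0.   2.] ; -8 130 [-36.   1.   2.] ; -4 116 [-1.  1.  2.] ; 0 107 [-1.  1.  2.] ; 4 108 [-1.  1.  2.] ; 8 106 [-1.  1.  2.] ; 12 100 [-1.  1.  2.] ; 16 96 [-1.  1.  2.] ; 20 100 [-1.  1.  2.] ; 24 147 [-1.  2. 10.] ; 28 312 [ 1.  9. 15.] ; 32 190 [13. 17. 20.] ; 36 9 [17. 18. 19.] ; 40 0  ; 44 0  ;
```

```bash
python3 -m handwheel '[[[4,-25.9,49.8],0],[[4,-25.9,49.8],0],[[4,-25.9,49.8],0],[[4,-25.9,49.8],0],[[4,-25.9,49.8],0],[[4,-25.9,49.8],0],[[4,-25.9,49.8],0],[[4,-25.9,49.8],0],[[4,-25.9,49.8],-0.06],[[0,0,0],-0.173]]' 0 20
python3 - <<'E'
from h import *
c=manip.camera('wrist'); save(c,'w1.png'); w=cloud(c)
for t in ['large_roll_mid','small_roll_mid']:
    for d in manip.cut_out(t,'wrist')[:3]:
        p=w[d['region']]; p=p[~np.isnan(p[:,0])]
        print(t,round(d['confidence'],2),np.round(d['centre']),len(p),np.round(np.percentile(p,[2,50,98],axis=0),1).tolist(), cv2.minAreaRect(p[p[:,2]>60][:,:2].astype(np.float32)))
plan((507,210,180,.01),(507,210,56,.01))
E
```

```text
clock: 1.75
eef_pos: [509.0, 207.5, 179.8]
eef_rot: [-2.466, 1.57, -2.456]
wrist_force: [-0.8, 0.1, 0.5]
finger_gap: 94.3
large_roll_mid 0.86 [224. 141.] 3384 [[427.5, 73.3, 45.9], [452.2, 113.4, 79.0], [479.1, 143.9, 84.5]] ((456.2499694824219, 103.14190673828125), (38.242820739746094, 75.2253646850586), 23.884885787963867)
large_roll_mid 0.81 [367.  39.] 4126 [[336.5, 225.9, 23.0], [366.5, 243.9, 80.2], [397.1, 264.8, 84.9]] ((362.85186767578125, 246.26373291015625), (63.30061721801758, 38.51020812988281), 3.1463491916656494)
large_roll_mid 0.74 [246. 261.] 1343 [[549.8, 70.4, 12.9], [579.3, 110.5, 59.3], [623.2, 127.1, 81.2]] ((565.7335815429688, 131.98460388183594), (82.3411636352539, 109.41201782226562), 38.42778778076172)
small_roll_mid 0.93 [322. 280.] 820 [[602.2, 198.0, 39.7], [607.8, 212.0, 66.6], [663.3, 226.3, 79.8]] ((634.412109375, 212.83242797851562), (61.243160247802734, 30.19986343383789), 1.9538233280181885)
t 1.9 pos [507.2 209.9 180.4] gap 94.1 F [-0.6  0.8 -1.8] x [-0. -0. -1.] y [-0.007  1.    -0.   ] q6 -1.25
shift [ 0.4  0.1 -0.1] spin -0.003
shift [124.   0.   0.] spin 0.0
```

View pics/w1.png

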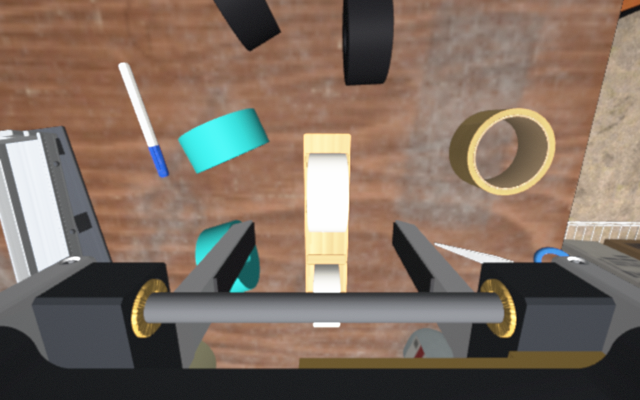

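Wrist view: the large white roll at (327,195) lies centred between the jaws, and the pose agrees. I go down and grip.

```bash
python3 -m handwheel '[[[20,0,0],0],[[20,0,0],0],[[20,0,0],0],[[20,0,0],0],[[15,0,0],0],[[15,0,0],0],[[10,0,0],0],[[4,0,0],0],[[0,0,0],0],[[0,0,0],0]]' 0 20
python3 -m handwheel '[[[0,0,0],0],[[0,0,0],0],[[0,0,0],0],[[0,0,0],0],[[0,0,0],0],[[0,0,0],0],[[0,0,0],0],[[0,0,0],0],[[0,0,0],0],[[0,0,0],0]]' 255 20
```

```text
clock: 3.15
eef_pos: [507.4, 210.1, 56.9]
eef_rot: [0.313, 1.57, 0.323]
wrist_force: [0.3, -0.3, -0.9]
finger_gap: 94.2
clock: 4.4
eef_pos: [507.1, 210.1, 56.5]
eef_rot: [0.79, 1.571, 0.8]
wrist_force: [-0.1, 1.8, 1.3]
finger_gap: 38.0
```

```bash
python3 -m handwheel '[[[-10,0,0],0],[[-20,0,0],0],[[-30,0,0],0],[[-30,0,0],0],[[-20,0,0],0],[[-14,0,0],0],[[0,-20,6],0],[[0,-30,9],0],[[0,-40,12],0],[[0,-40,12],0]]' 255 20
python3 -m handwheel '[[[0,-40,12.5],0],[[0,-40,12.5],0],[[0,-40,12.5],0],[[0,-40,12],0],[[0,-20,6],0],[[0,-10,2],0],[[0,-5,1],-0.03],[[0,0,0],-0.05],[[0,0,0],-0.05],[[0,0,0],0]]'
python3 - <<'E'
from h import *
c=manip.camera('wrist'); save(c,'w2.png'); w=cloud(c)
P=w.reshape(-1,3); m=(abs(P[:,0]-564)<150)&(abs(P[:,1]+120)<60)
cc=np.array([564,-120]);ex=np.array([np.cos(.137),np.sin(.137)]);ey=np.array([-ex[1],ex[0]])
q=np.c_[(P[m][:,:2]-cc)@ex,(P[m][:,:2]-cc)@ey,P[m][:,2]]
q=q[(abs(q[:,0]+55)<35)]; h=q[:,2]-(35+.14*q[:,0])
for y in range(-44,46,3):
    k=abs(q[:,1]-y)<1.5; print(y,k.sum(),np.round(np.percentile(h[k],[10,50,90])) if k.any() else '',end=' ; ')
print()
plan((608.6,-114,180,.137),(608.6,-114,89,.137))
E
```

```text
clock: 5.65
eef_pos: [547.5, 79.2, 180.4]
eef_rot: [-2.931, 1.57, -2.921]
wrist_force: [0.1, 0.4, -0.3]
finger_gap: 37.9
clock: 6.9
eef_pos: [607.9, -113.0, 180.6]
eef_rot: [1.194, 1.571, 1.336]
wrist_force: [-0.4, -1.0, -1.2]
finger_gap: 37.9
-44 167 [-32. -27. -24.] ; -41 151 [-31. -27. -23.] ; -38 56 [-31. -27. -23.] ; -35 3 [17. 17. 17.] ; -32 208 [17. 18. 19.] ; -29 252 [12. 15. 17.] ; -26 267 [-1.  9. 11.] ; -23 156 [-1. -0.  1.] ; -20 185 [-1. -0.  1.] ; -17 201 [-1. -0.  1.] ; -14 197 [-1. -0.  1.] ; -11 175 [-1. -1.  1.] ; -8 159 [-1. -0.  1.] ; -5 200 [-1. -0.  1.] ; -2 201 [-1. -0.  0.] ; 1 182 [-1. -0.  1.] ; 4 164 [-1. -0.  1.] ; 7 188 [-1. -0.  1.] ; 10 200 [-1. -0.  1.] ; 13 183 [-1. -0.  1.] ; 16 180 [-1. -0.  0.] ; 19 181 [-1. -0.  1.] ; 22 190 [-1. -0.  1.] ; 25 197 [-1. -0.  1.] ; 28 264 [ 6. 10. 13.] ; 31 244 [14. 16. 18.] ; 34 131 [17. 18. 19.] ; 37 0  ; 40 104 [-31. -26. -23.] ; 43 159 [-31. -28. -23.] ; 
t 6.95 pos [ 607.9 -113.2  180.6] gap 37.9 F [ 0.4 -0.4 -1.5] x [ 0.  0. -1.] y [-0.14  0.99  0.  ] q6 -1.95
shift [ 0.6 -0.9  0.5] spin 0.004
shift [91. -0. -0.] spin 0.0
```

View pics/w2.png

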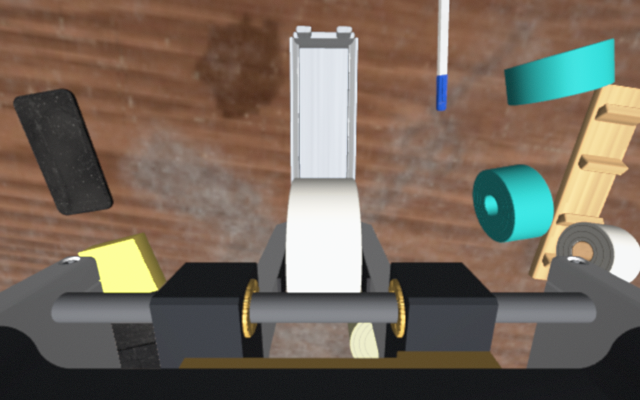

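The held roll (325,235) is in line with the lane (325,110), and the stop is at the far end (323,35). I lower it to about 1.5 mm above the lane floor and release it.

```bash
python3 -m handwheel '[[[15,0,0],0],[[15,0,0],0],[[15,0,0],0],[[15,0,0],0],[[12,0,0],0],[[10,0,0],0],[[8,0,0],0],[[4.5,0,0],0],[[0,0,0],0],[[0,0,0],0]]'
python3 -c "
from h import *
plan((608.6,-114,86,.137))"
```

```text
clock: 8.2
eef_pos: [608.1, -114.0, 86.3]
eef_rot: [-0.414, 1.57, -0.274]
wrist_force: [-0.6, -0.8, -2.1]
finger_gap: 37.7
t 8.2 pos [ 608.1 -114.    86.3] gap 37.7 F [-0.6 -0.8 -2.1] x [ 0.001 -0.    -1.   ] y [-0.14  0.99 -0.  ] q6 -1.96
shift [ 0.3 -0.   0.5] spin 0.003
```

```bash
python3 -m handwheel '[[[0,0,0],0],[[0,0,0],0],[[0,0,0],0],[[0,0,0],0],[[0,0,0],0],[[0,0,0],0],[[-20,0,0],0],[[-25,0,0],0],[[-25,0,0],0],[[-24,0,0],0]]' 0 20
python3 - <<'E'
from h import *
cc=np.array([564,-120]);ex=np.array([np.cos(.137),np.sin(.137)]);ey=np.array([-ex[1],ex[0]])
for cam in ['side','wrist']:
    c=manip.camera(cam); save(c,cam+'3.png'); P=cloud(c).reshape(-1,3)
    q=np.c_[(P[:,:2]-cc)@ex,(P[:,:2]-cc)@ey,P[:,2]]
    h=q[:,2]-(35+.14*q[:,0]); k=(abs(q[:,0])<130)&(abs(q[:,1])<40)&(h>24)&(q[:,2]<125); k&=~((abs(q[:,0]+105)<8)&(q[:,2]<60))
    print(cam,k.sum(),np.round(np.percentile(q[k],[1,50,99],axis=0),1).tolist())
plan((637,211,177,.01),(637,211,48.5,.01))
E
```

```text
clock: 9.45
eef_pos: [607.9, -114.0, 180.8]
eef_rot: [-0.398, 1.571, -0.258]
wrist_force: [-0.1, -0.3, 0.3]
finger_gap: 94.8
side 1024 [[-115.0, -23.0, 46.5], [-79.6, -17.1, 90.6], [-32.1, 17.7, 111.1]]
wrist 4510 [[-106.7, -21.0, 72.1], [-66.5, -2.3, 105.2], [-28.2, 16.5, 110.3]]
t 9.55 pos [ 608.9 -114.2  182.5] gap 93.8 F [ 0.7  0.5 -0.8] x [ 0.004 -0.001 -1.   ] y [-0.14   0.99  -0.002] q6 -1.96
shift [  5.3 318.1  73.3] spin 0.13
shift [ 1.285e+02  1.000e-01 -5.000e-01] spin 0.0
```

View pics/side3.png

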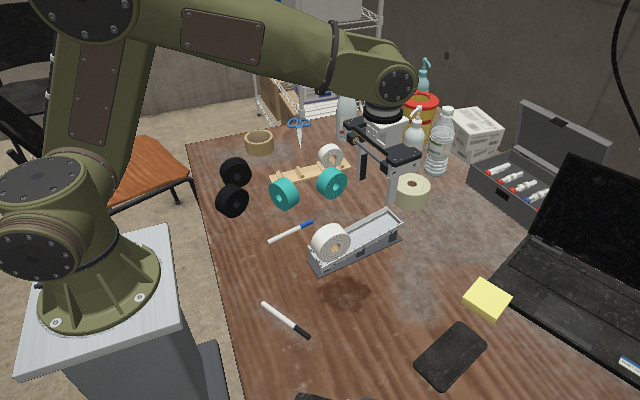

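The side view shows the large roll standing in the lane at (328,240) against the stop. Measured x is about -68, y about -2 and its top is at 110, all inside the limits. Next the small roll.

```bash
python3 -m handwheel '[[[0,20,4.6],0],[[0,40,9.2],0],[[0,45,10.4],0],[[0,45,10.4],0],[[0,45,10.4],0],[[0,45,10.4],0],[[0,40,9.2],0],[[0,25,5.8],0],[[5,13,2.9],0],[[0,0,0],0.13]]' 0 20
python3 - <<'E'
from h import *
c=manip.camera('wrist'); save(c,'w4.png'); w=cloud(c); P=w.reshape(-1,3)
k=(abs(P[:,0]-637)<45)&(abs(P[:,1]-211)<28)&(P[:,2]>35)&(P[:,2]<95); q=P[k]
print(k.sum(),np.round(np.percentile(q,[1,50,99],axis=0),1).tolist(),cv2.minAreaRect(q[:,:2].astype(np.float32)))
k=(abs(P[:,0]-637)<60)&(abs(P[:,1]-211)<130)&(P[:,2]>95);print('tall',k.sum())
plan((637,211,177,.01),(637,211,48.5,.01))
E
```

```text
clock: 10.8
eef_pos: [635.7, 211.6, 173.5]
eef_rot: [-2.848, 1.569, -2.839]
wrist_force: [-0.1, 0.6, -0.9]
finger_gap: 94.3
2035 [[602.8, 197.8, 51.3], [629.7, 212.3, 79.7], [668.3, 226.8, 84.8]] ((637.50830078125, 212.3104248046875), (69.89739227294922, 29.87078094482422), 0.42702585458755493)
tall 73859
t 10.85 pos [635.9 211.  173.9] gap 94.0 F [ 0.6 -0.2  0.2] x [-0.001 -0.    -1.   ] y [ 0.  1. -0.] q6 -1.3
shift [-3.1 -0.   1.1] spin -0.01
shift [1.285e+02 1.000e-01 2.000e-01] spin 0.0
```

View pics/w4.png

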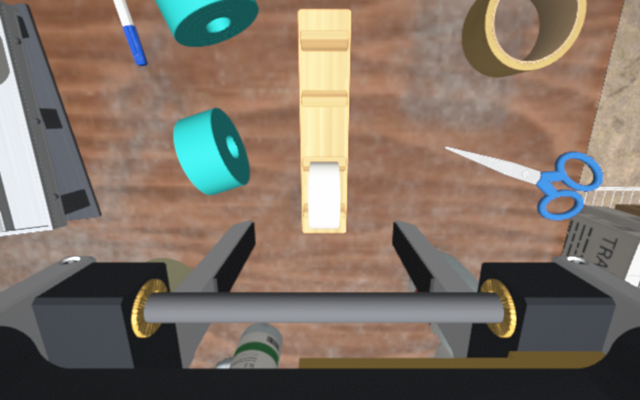

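The wrist view shows the small roll at (324,195), centred between the jaws, measured at (637,212). I go down and grip.

```bash
python3 -m handwheel '[[[20,1,1],0],[[20,0,0],0],[[20,0,0],0],[[20,0,0],0],[[15,0,0],0],[[15,0,0],0],[[10,0,0],0],[[5,0,0],0],[[0,0,0],0],[[0,0,0],0]]' 0 20
python3 -m handwheel '[[[0,0,0],0],[[0,0,0],0],[[0,0,0],0],[[0,0,0],0],[[0,0,0],0],[[0,0,0],0],[[0,0,0],0],[[0,0,0],0],[[0,0,0],0],[[0,0,0],0]]' 255 20
python3 -m handwheel '[[[-10,0,0],0],[[-20,0,0],0],[[-30,0,0],0],[[-30,0,0],0],[[-20,0,0],0],[[-14,0,0],0],[[0,0,0],0],[[0,0,0],0],[[0,0,0],0],[[0,0,0],0]]' 
python3 -c "
from h import *
plan((608.6,-113,173,.137),(608.6,-113,80,.137))"
```

```text
clock: 12.1
eef_pos: [637.4, 212.2, 50.5]
eef_rot: [0.234, 1.57, 0.244]
wrist_force: [-1.4, 0.1, -0.0]
finger_gap: 94.2
clock: 13.35
eef_pos: [637.1, 212.2, 49.9]
eef_rot: [-2.516, 1.571, -2.506]
wrist_force: [-0.7, -0.6, 0.1]
finger_gap: 29.9
clock: 14.6
eef_pos: [636.9, 212.1, 173.4]
eef_rot: [-2.843, 1.57, -2.832]
wrist_force: [0.6, -0.1, -0.5]
finger_gap: 29.9
t 14.6 pos [636.9 212.1 173.4] gap 29.9 F [ 0.6 -0.1 -0.5] x [-0.001 -0.    -1.   ] y [-0.01  1.   -0.  ] q6 -1.31
shift [   0.5 -324.8  -31.7] spin -0.127
shift [93.   0.   0.1] spin 0.0
```

```bash
python3 -m handwheel '[[[0,-20,-2],0],[[0,-40,-4],0],[[0,-45,-4.4],0],[[0,-45,-4.4],0],[[0,-45,-4.4],0],[[0,-45,-4.4],0],[[0,-40,-4],0],[[0,-25,-2.4],0],[[0,-15,-1.5],0],[[0,-5,0],-0.127]]' 
python3 -m handwheel '[[[0,0,0],0],[[15,0,0],0],[[15,0,0],0],[[15,0,0],0],[[15,0,0],0],[[12,0,0],0],[[10,0,0],0],[[6,0,0],0],[[3,0,0],0],[[0,0,0],0]]'
python3 - <<'E'
from h import *
plan((608.6,-113,81.5,.137))
c=manip.camera('side'); save(c,'side5.png')
E
```

```text
clock: 15.85
eef_pos: [608.5, -114.3, 174.0]
eef_rot: [-2.237, 1.571, -2.099]
wrist_force: [0.0, 0.8, -2.0]
finger_gap: 30.0
clock: 17.1
eef_pos: [609.0, -113.2, 83.1]
eef_rot: [-0.269, 1.571, -0.132]
wrist_force: [0.6, -0.4, -0.4]
finger_gap: 29.9
t 17.1 pos [ 609.  -113.2   83.1] gap 29.9 F [ 0.6 -0.4 -0.4] x [ 0. -0. -1.] y [-0.137  0.991 -0.   ] q6 -1.95
shift [ 1.6  0.2 -0.4] spin 0.0
```

View pics/side5.png

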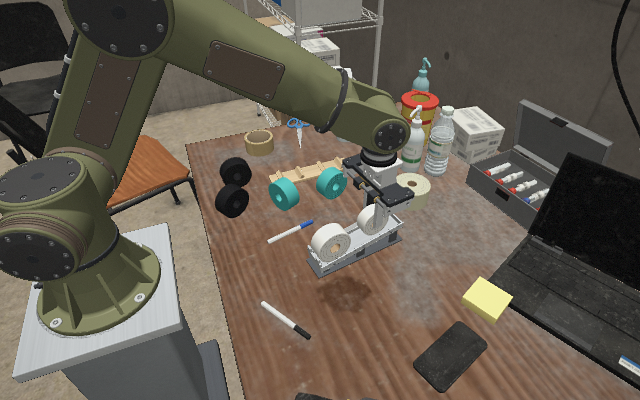

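The small roll is held just over the lane at (370,222), behind the large roll at (328,240). I lower it 1.5 mm more, then release and retreat.

```bash
python3 -m handwheel '[[[1.5,0,0],0],[[0,0,0],0],[[0,0,0],0],[[0,0,0],0],[[0,0,0],0],[[0,0,0],0],[[0,0,0],0],[[0,0,0],0],[[0,0,0],0],[[0,0,0],0]]'
python3 -m handwheel '[[[0,0,0],0],[[0,0,0],0],[[0,0,0],0],[[0,0,0],0],[[0,0,0],0],[[0,0,0],0],[[-20,0,0],0],[[-25,0,0],0],[[-25,0,0],0],[[-30,0,0],0]]' 0 20
python3 -m handwheel '[[[-20,20,0],0],[[0,40,0],0],[[0,40,0],0],[[0,40,0],0],[[0,30,0],0],[[0,10,0],0],[[0,0,0],0],[[0,0,0],0],[[0,0,0],0],[[0,0,0],0]]'
python3 - <<'E'
from h import *
cc=np.array([564,-120]);ex=np.array([np.cos(.137),np.sin(.137)]);ey=np.array([-ex[1],ex[0]])
for cam in ['side','top']:
    c=manip.camera(cam); save(c,cam+'6.png'); P=cloud(c).reshape(-1,3)
    q=np.c_[(P[:,:2]-cc)@ex,(P[:,:2]-cc)@ey,P[:,2]]
    h=q[:,2]-(35+.14*q[:,0]); k=(abs(q[:,1])<30)&(h>26)&(q[:,2]<125)
    for n,a,b in [('L',-95,-33),('S',-26,60)]:
        g=q[k&(q[:,0]>a)&(q[:,0]<b)]; print(cam,n,len(g),np.round(np.percentile(g,[1,50,99],axis=0),1).tolist())
    w=P.reshape(400,640,3)
    for d in manip.cut_out('wide_roll_mid',cam)[:1]:
        p=w[d['region']]; print('wide',np.round(np.nanmedian(p,0)),d['confidence'])
E
```

```text
clock: 18.4
eef_pos: [608.9, -113.1, 81.4]
eef_rot: [3.107, 1.571, -3.039]
wrist_force: [0.1, -0.3, -1.3]
finger_gap: 29.9
clock: 19.65
eef_pos: [608.9, -113.1, 183.6]
eef_rot: [-0.398, 1.57, -0.261]
wrist_force: [-0.4, 0.2, -0.3]
finger_gap: 93.8
clock: 20.9
eef_pos: [584.3, 64.6, 201.4]
eef_rot: [-3.103, 1.571, -2.967]
wrist_force: [-0.0, 0.2, -0.9]
finger_gap: 94.1
side L 696 [[-94.7, -22.7, 52.1], [-68.5, -19.2, 98.6], [-34.9, 15.2, 111.8]]
side S 542 [[-25.4, -15.4, 61.5], [0.3, -11.2, 95.8], [39.5, 15.4, 110.5]]
wide [776. -23.  54.] 0.6
top L 539 [[-94.1, -21.3, 54.5], [-66.3, 1.4, 105.6], [-34.1, 16.8, 113.8]]
top S 465 [[-25.3, -13.9, 64.8], [5.0, 3.5, 102.7], [43.3, 16.2, 111.8]]
wide [803. -20.  56.] 0.83
```

View pics/side6.png

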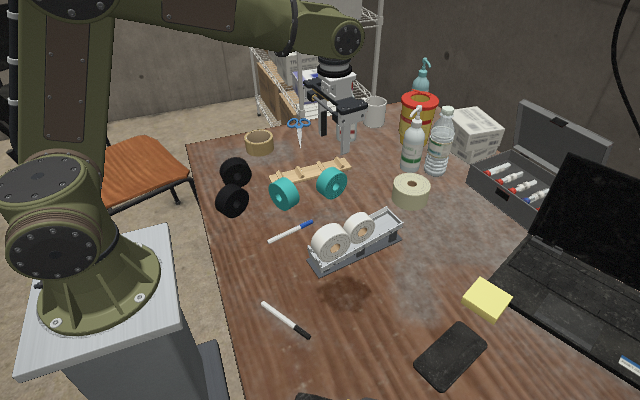

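The picture shows both rolls on edge and touching, the large at (328,240) and the small at (360,228). The cream roll is unmoved at (411,190). I hand in.

```bash
python3 -c "
from h import *
print(manip.sign_off())"
```

```text
the job is handed in; nothing more can be done
None
```

Both white rolls are in the dispenser, on edge and touching, in the order asked. I handed in soon after the 21 s mark of the 64 s allowed; no verdict is reported.

I loaded the larger roll first at x +45. It rolled to the stop and stood there alone before I fetched the smaller one.

**Last checks, in the dispenser's frame:**

| Roll | Position found | Resting place |
|---|---|---|
| Larger | x about -66 to -69, y about -3, top at about 112 | x -69, top at about 109 |
| Smaller | x about +7, y about 0, top at about 111 | x +8, top at about 108 |

- **Heights:** both tops read about 3 mm high. That fits the camera noise and is within the 12 mm limit.
- **Robot:** the gripper was open, well clear of everything and up at z about 200 when I handed in.
- **Cream roll:** the side camera puts it where it was at the start, (776, -23) against (775, -22). The top camera's median disagreed, reading x 803 against 782 before. I think the arm hid part of the roll in that picture, but I did not check this separately. The final side picture shows it in its old place.

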